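# Open a data logger for new cells

## Robot

A 7-joint arm with a two-finger parallel gripper is mounted at the origin on a cart in front of the work surface, level with it; the furniture and walls round the work are solid. World frame = base frame: x ahead of the robot, y to its left, z up, the work surface at z = 0. Lengths are in m, angles in rad, forces in N, time in s.
With the tool pointing down it reaches from about 0.425 to 0.925 m from the base axis. Payload 6.8 kg.
Tool frame: the origin (TCP) lies on the mounting face of the last link; the fingertips stand 173 mm ahead of it and the grasp point (between the pads) lies 155 mm ahead of it; z points along the fingers, y is the line along which they close (so a half turn about z gives the same grasp; the last joint's range is limited). The gripper opens to 85 mm and grips with 20 to 120 N. Pads are 22 mm wide; open, the fingers measure 114 mm over their backs; the gripper's body (76 mm by 85 mm) begins 54 mm behind the grasp point. The pads swing forward as they close: fully open they stand 13 mm farther back than shut.
Start: joints at [-1.37, 0.477, 0.022, 1.555, -0.011, 1.109, -0.083], TCP at [0.205, 0.643, 0.405] pointing down, gripper open.
Joint ranges: [-2.96, 2.96], [-0.34, 2.1], [-1.41, 1.46], [0.24, 2.44], [-1.37, 4.51], [0.17, 1.92], [-2.96, 2.96]. Speed limits (rad/s): [2.39, 2.39, 3.14, 3.14, 3.14, 3.14, 3.14].

## Interface

Orientations are given as a unit quaternion [w, x, y, z].
In Python, from station import bot gives the robot as it stands. The module is installed in compiled form; this text tells all that it offers.
- The arm moves only by the shell command python3 -m pendant 'ROWS' [FORCE]. ROWS is JSON, a list of rows, each a list of 5 numbers: the finger opening in m, from 0 to 0.0854, then the shift along the tool's x, y, z in m, then the turn about the tool's z in degrees. In form: [[jaw, x, y, z, yaw], ...]. A call has 1 to 12 rows; each row shifts and turns the commanded pose from where the row before left it, along the tool's axes as they then stand; what a row does not reach is not made up. A row lasts 1/12 s, in which the tool goes at most 41.7 mm and 7.16 degrees, less where a joint would pass 70% of its speed; a pose out of reach is approached as far as the arm can. A call with a gripper value outside its range is refused whole. The fingers move at their own pace and stop on an object; FORCE is the grip in N (left out, the last holds). Time passes only in rows, so rows that do not move let the fingers close. It gives the time, the measured TCP pose, the force, the opening and the grip force at its end, in the units of the state.
- bot.get_obs(): the state, without advancing time (a new reading comes with each control period).
- bot.read_camera(name): name is "side" or "top"; returns (picture, depth): 400x640x3 uint8, blue, green, red; 400x640 float32, m along the optical axis (not along the pixel's ray), 0 where there is no reading.
- bot.camera_model(name): a dict with "intrinsics" (3x3 intrinsics, pixels), "R" (3x3) and "t" (3): a world point X has camera coordinates R X + t. Camera axes: x right, y down, z forward; pixel columns grow to the right and rows downward; lengths in m; the calibration is good to about 2 mm. A picture is of the moment at which its call begins. camera_model takes no time and is no camera call.
- bot.hand_in(): hands the job in; it is judged then, once.
Trained networks look in the newest picture that a camera, given by its name, has taken for a name from the list of things; names that differ only in an ending like _2 or _b are one class to them, and where a whole thing is asked for, a point or a joint stands for the part that bears it (a point fixed in the world has none). Each returns a list of dicts, best first, with "score" (0 to 1); they miss things now and then, are a little off and sometimes report something else, mostly with a low value. They report only what shows in the picture. A call takes as long as a camera call. They do not tell look-alikes from the thing itself.
- bot.boxes_of(name, camera): "at" ([column, row] in pixels, amid what is visible of it).
- bot.trace(name, camera): "mask" (400x640 bool, what is visible of it) and "at" ([column, row] in pixels, amid what is visible of it).
- bot.pinpoint(name, camera): "at" ([column, row] in pixels: a listed point, or the origin of a listed thing).
The state is a dict: "t": time; "q": joint angles; "joint_vel": joint speeds; "joint_torque": joint torques, N m; "eef_pos": TCP position; "tool_rot": TCP orientation; "contact_force": force on the tool from outside, world axes, zero at the start; "torque": the same for the moment, N m; "gripper_width": opening from 0.0 (shut) to 1.0 (fully open); "grasp_force": force on a finger pad.
Only numpy, scipy, OpenCV 4.12 (cv2) and the standard library are available. Lean on these libraries where they do the work, as an engineer would, in place of code of your own. Each camera call takes 0.05 s, during which the arm holds its last target. There are 200 camera calls.

## Task

The data logger lying on its back needs new cells. Turn it over so that it lies on its display, without letting it drop or topple, and let go of it; then squeeze in the two orange snap tabs at the sides of its battery cover, lift the cover off, and lay it flat on the bench close beside the logger, not touching it. Leave the logger lying on its display and the other things where they are.

Things in the scene. Friction and masses are not known exactly. Their poses are not given: they have to be found in the camera images.
- logger: Light grey hand-held data logger, 116 x 48 x 40 mm (x, y, z), about 0.24 kg. Origin: centre of its back, on the bench at the start. +x to its upper end (screen end), +z out of the display face, 40 mm from the back, with a dark frame to lie on. Its ends are flat: it can stand on either, but tips over beyond about 17 degrees. On its display, its origin is 40 mm above the bench.
- logger_grip (a point): Point inside the logger, 20 mm from its centre towards its upper end (logger frame x = 20, y = 0, z = 20 mm). Its centre of mass lies within 5 mm of x = 0, z = 20 mm. Here its plain side walls can be gripped firmly (40 N or more) across the 48 mm width; they are plain from x = 0 to x = 58 mm. The orange tabs stand out of its sides at x = -28 to -8 mm.
- cover: Grey battery cover clipped in the logger's back, 64 x 48 mm (x, y), plate 4 mm, 40 g with its tabs. Origin: centre of its outer face, at x = -18 mm in the logger's frame with 1 mm of play; same axes, +z into the logger. Locked unless both tabs are squeezed; then it lifts straight out (free after 21 mm). The tabs reach 21 mm below its outer face; laid that side up, it stands on them.
- tab_left (a joint): Flexing orange snap tab, 20 mm wide, on the cover's +y side, in a notch of the logger's side wall. 0 rad = out, hooked behind its catch; it bends inward about its root at the cover plate, is free of the catch from about 0.2 rad and stops at 0.28 rad. It springs back; about 10 N on its middle bends it fully. Squeezing both tabs between two fingers with 15 to 40 N frees the cover and also holds it.
- tab_right (a joint): The same tab on the cover's -y side: 0 rad = out (hooked), free of its catch from about 0.2 rad, stop at 0.28 rad.
- tab_left_pad (a point): Middle of the outer face of the left tab's thumb plate (cover frame x = 0, y = 29, z = 12 mm while out). The plate spans 5 to 19 mm below the cover's outer face and flares: 27 mm from the middle plane at its root, 31 mm at its free end. Both tabs together measure 62 mm across when out and 52 mm when fully in, then with upright faces 2 mm proud of the logger's sides.
- tab_right_pad (a point): Middle of the outer face of the right tab's thumb plate (cover frame x = 0, y = -29, z = 12 mm while out); the mirror image of the left one.
- cell_caddy: Bystander: blue open caddy, 50 x 28 x 13 mm, with the two fresh cells in it. Origin: centre of its underside.
- timer: Bystander: white countdown timer, 57 x 63 x 17 mm. Origin: centre of its underside.
- cover_slips: Bystander: small blue carton, 48 x 60 x 32 mm. Origin: centre of its underside.
- ph_strips: Bystander: small yellow carton, 52 x 82 x 24 mm. Origin: centre of its underside.
There are look-alikes about, which are no part of the job. What is shaped like the logger but green or pink is not meant.

How it is judged:
By the outcome, as a careful person would: the job done as asked, in the order asked, and still so for the second after the job is handed in, with the robot touching nothing.
It also fails if it takes over 67 s, if anything falls off the work surface, if the arm or the gripper's body presses on something with over 40 N, if the wrist force passes 120 N, or if a joint passes its speed limit or range.

## Working session

There is one attempt and no reset: what is moved stays moved. The work goes in short steps, Python scripts to look and compute and a shell command to move; the robot and the scene stay as the last step left them, time stands still between calls to the robot, and variables do not carry over. Pictures are saved under pics/ and viewed, at most 11 in all, crops included, and the job is handed in when it is done.

```bash
mkdir -p pics
cat > h.py <<'E'
import numpy as np, cv2
from station import bot
from scipy.spatial.transform import Rotation as Rn
def pt(cam,depth,u,v,z=None):
    m=bot.camera_model(cam);K=np.array(m["intrinsics"]);R=np.array(m["R"]);t=np.array(m["t"])
    r=np.linalg.inv(K)@np.array([u,v,1.0])
    if z is None:
        return R.T@(r*depth[int(round(v)),int(round(u))]-t)
    c=-R.T@t;d=R.T@r
    return c+d*(z-c[2])/d[2]
def cloud(cam,depth,mask):
    m=bot.camera_model(cam);K=np.array(m["intrinsics"]);R=np.array(m["R"]);t=np.array(m["t"])
    v,u=np.nonzero(mask&(depth>0));d=depth[v,u]
    return (np.linalg.inv(K)@np.stack([u*d,v*d,d])-t[:,None]).T@R
def state():
    o=bot.get_obs();w,x,y,z=o["tool_rot"]
    return o,Rn.from_quat([x,y,z,w]).as_matrix()
E
python3 - <<'E'
from h import *
o,R=state();print(o["t"],o["eef_pos"],R.round(3).tolist(),o["q"])
for c in("top","side"):
    p,d=bot.read_camera(c);cv2.imwrite(f"pics/{c}0.png",p)
    for n in("logger","cell_caddy","timer","cover_slips","ph_strips"):
        for r in bot.trace(n,c)[:4]:
            X=cloud(c,d,r["mask"])
            print(c,n,round(r["score"],2),np.round(r["at"]),np.median(X,0).round(3) if len(X) else None,np.percentile(X[:,2],95).round(3) if len(X) else None, [int(k) for k in p[r["mask"]].mean(0)])
    for r in bot.pinpoint("logger_grip",c)[:3]: print(c,"grip",r)
E
```

```text
0.0 [0.20502681 0.64281995 0.40372167] [[-0.953, 0.304, -0.0], [0.304, 0.953, -0.002], [-0.0, -0.002, -1.0]] [-1.37011161  0.47780549  0.0223253   1.55645108 -0.01155291  1.10929161
 -0.08310426]
top logger 0.93 [337. 251.] [ 0.343 -0.097  0.037] 0.041 [104, 150, 84]
top logger 0.9 [466. 252.] [ 0.357 -0.42   0.037] 0.041 [160, 143, 188]
top logger 0.61 [270. 192.] [0.491 0.067 0.037] 0.042 [173, 180, 175]
top cell_caddy 0.69 [181. 160.] [0.566 0.303 0.009] 0.014 [107, 75, 82]
top cover_slips 0.76 [405. 219.] [ 0.433 -0.274  0.028] 0.032 [217, 201, 179]
top ph_strips 0.83 [396. 164.] [ 0.572 -0.254  0.021] 0.025 [180, 226, 235]
top ph_strips 0.2 [267. 190.] [0.492 0.07  0.037] 0.042 [166, 172, 168]
top grip {'at': [465.6, 258.6], 'score': 0.96}
top grip {'at': [261.2, 190.0], 'score': 0.94}
top grip {'at': [336.7, 241.1], 'score': 0.72}
side logger 0.81 [371. 205.] [ 0.352 -0.086  0.039] 0.042 [95, 135, 83]
side logger 0.62 [317. 248.] [0.495 0.085 0.04 ] 0.042 [180, 186, 187]
side logger 0.57 [358. 138.] [ 0.356 -0.41   0.038] 0.043 [138, 121, 180]
side cell_caddy 0.82 [283. 341.] [0.569 0.306 0.01 ] 0.015 [102, 78, 84]
side timer 0.87 [361. 323.] [0.41  0.273 0.016] 0.019 [205, 214, 217]
side cover_slips 0.76 [338. 165.] [ 0.437 -0.267  0.027] 0.034 [157, 143, 125]
side ph_strips 0.93 [291. 172.] [ 0.573 -0.242  0.023] 0.026 [164, 209, 224]
side grip {'at': [319.4, 253.0], 'score': 0.62}
side grip {'at': [365.7, 202.1], 'score': 0.57}
```

View pics/top0.png

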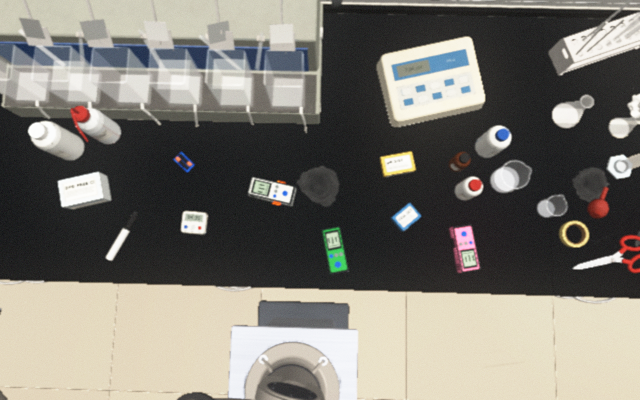

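View pics/side0.png

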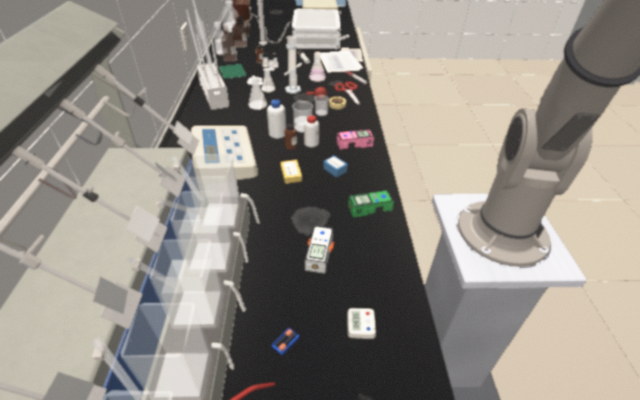

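The top view shows the light grey logger at (272,191), with its screen end left and its orange tabs at (281,182) and (277,200). The green (335,250) and pink (465,248) ones are look-alikes. There is a dark blob at (319,186), right by the logger's lower end. The side view agrees, with the logger at (318,248).

```bash
cat >> h.py <<'E'
def rect(X):
    (c,s,a)=cv2.minAreaRect((X[:,:2]*1000).astype(np.float32));return np.round(c,1),np.round(s,1),round(a,1)
E
python3 - <<'E'
from h import *
for c in("top","side"):
    p,d=bot.read_camera(c)
    for r in bot.trace("logger",c):
        if p[r["mask"]].mean(0).min()>150 and np.ptp(p[r["mask"]].mean(0))<25:
            X=cloud(c,d,r["mask"]);T=X[X[:,2]>.034]
            print(c,rect(T),len(T),T[:,2].mean())
    for n in("logger","logger_grip","tab_left_pad","tab_right_pad"):
        for r in bot.pinpoint(n,c)[:3]:
            print(c,n,round(r["score"],2),r["at"],pt(c,d,*r["at"],z={"logger":0,"logger_grip":.02}.get(n,.012)).round(4))
    X=cloud(c,d,np.ones(d.shape,bool)); 
    near=(abs(X[:,0]-.505)<.07)&(abs(X[:,1]+.055)<.05); B=X[near]; B=B[B[:,2]>.006];print("blob",len(B), B.min(0) if len(B) else 0,B.max(0) if len(B) else 0)
    if c=="top": cv2.imwrite("pics/c0.png",cv2.resize(p[140:280,150:430],None,fx=2.8,fy=2.8))
E
```

```text
top (array([492. ,  67.9]), array([115.8,  47.8]), 77.4) 735 0.037629633306894825
top logger 0.83 [461.6, 248.8] [ 0.3587 -0.4224  0.    ]
top logger 0.61 [272.0, 195.1] [0.4852 0.069  0.    ]
top logger 0.51 [183.7, 165.4] [0.5585 0.3055 0.    ]
top logger_grip 0.96 [466.1, 257.0] [ 0.3374 -0.4277  0.02  ]
top logger_grip 0.87 [265.1, 189.2] [0.4971 0.0854 0.02  ]
top logger_grip 0.74 [333.5, 243.5] [ 0.3623 -0.0938  0.02  ]
top tab_left_pad 0.4 [279.4, 203.4] [0.4622 0.0478 0.012 ]
blob 3 [ 0.44735653 -0.06361095  0.00618989] [ 0.56131215 -0.0134067   0.00726035]
side (array([493.2,  67.8]), array([119.7,  47.6]), 78.0) 732 0.04009527692240153
side logger 0.91 [353.4, 144.0] [ 0.3638 -0.4258  0.    ]
side logger 0.89 [368.3, 208.0] [ 0.35   -0.0997 -0.    ]
side logger 0.79 [316.9, 251.5] [0.4994 0.0604 0.    ]
side logger_grip 0.84 [366.0, 200.3] [ 0.3573 -0.1103  0.02  ]
side logger_grip 0.79 [322.3, 252.0] [0.4866 0.0794 0.02  ]
side logger_grip 0.78 [360.5, 136.8] [ 0.3393 -0.4403  0.02  ]
blob 3 [ 0.51639798 -0.08185497  0.00661883] [ 0.53551756 -0.01224458  0.00761042]
```

View pics/c0.png

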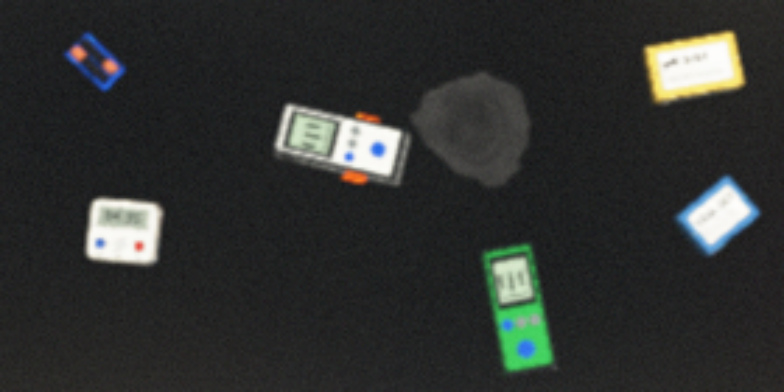

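The dark blob is flat (under 8 mm), so it is a stain, and I'll stay off it. The logger's centre is (0.4925, 0.068) with its axis at 77.4°, which puts the grip point at (0.497, 0.0875). The measured size, 116 x 48 mm at 40 mm height, matches the spec.

```bash
python3 -m pendant '[[0.085,-0.0186,-0.0183,0,0],[0.085,-0.0186,-0.0183,0,0],[0.085,-0.0186,-0.0183,0,0],[0.085,-0.0186,-0.0183,0,0],[0.085,-0.0186,-0.0183,0,0],[0.085,-0.0186,-0.0183,0,0],[0.085,-0.0186,-0.0183,0,0],[0.085,-0.0186,-0.0183,0,0],[0.085,-0.0186,-0.0183,0,0],[0.085,-0.0186,-0.0183,0,0],[0.085,-0.0186,-0.0183,0,0],[0.085,-0.0186,-0.0183,0,0]]' 40
python3 -m pendant '[[0.085,-0.0186,-0.0183,0,0],[0.085,-0.0186,-0.0183,0,0],[0.085,-0.0186,-0.0183,0,0],[0.085,-0.0186,-0.0183,0,0],[0.085,-0.0186,-0.0183,0,0],[0.085,-0.0186,-0.0183,0,0],[0.085,-0.0186,-0.0183,0,0],[0.085,-0.0186,-0.0183,0,0],[0.085,-0.0186,-0.0183,0,0],[0.085,-0.0186,-0.0183,0,0],[0.085,-0.0186,-0.0183,0,0],[0.085,-0.0186,-0.0183,0,0]]'
python3 -m pendant '[[0.085,0,0,0.012,7.1],[0.085,0,0,0.012,7.1],[0.085,0,0,0.012,7.1],[0.085,0,0,0.012,7.1],[0.085,0,0,0.012,7.1],[0.085,0,0,0.012,7.1],[0.085,0,0,0.012,7.1],[0.085,0,0,0.012,7.1],[0.085,0,0,0.012,7.1],[0.085,0,0,0.012,7.1],[0.085,0,0,0.012,7.1],[0.085,0,0,0.012,6.8]]'
cat > s.py <<'E'
import sys
from h import *
o,R=state()
print("t",round(o["t"],2),"p",np.round(o["eef_pos"],4),"xang",np.degrees(np.arctan2(R[1,0],R[0,0])).round(2),"z",R[:,2].round(3),"F",np.round(o["contact_force"],1),"g",round(o["gripper_width"],3),round(o["grasp_force"],1))
if len(sys.argv)>2:
    d=np.array([float(a) for a in sys.argv[1:4]])-o["eef_pos"];print("tool shift to target",(R.T@d).round(4))
E
python3 s.py 0.497 0.0875 0.177
```

```text
t: 2.3
eef_pos: [0.3515, 0.3648, 0.4049]
tool_rot: [0.0, 0.154, 0.988, 0.0]
contact_force: [0.1, 0.6, 0.3]
gripper_width: 0.996
grasp_force: 0.0
t: 3.3
eef_pos: [0.4974, 0.0878, 0.405]
tool_rot: [0.0, 0.154, 0.988, 0.0]
contact_force: [-1.3, 1.0, 0.5]
gripper_width: 0.995
grasp_force: 0.0
t: 4.3
eef_pos: [0.4971, 0.0892, 0.2604]
tool_rot: [0.0, 0.782, 0.623, 0.0]
contact_force: [0.1, 0.6, -0.4]
gripper_width: 0.996
grasp_force: 0.0
t 4.3 p [0.4971 0.0892 0.2604] xang 77.07 z [ 0.001  0.    -1.   ] F [ 0.1  0.6 -0.4] g 0.996 0.0
tool shift to target [-0.0017  0.0002  0.0834]
```

```bash
python3 -m pendant '[[0.085,-0.0004,0,0.017,0],[0.085,-0.0004,0,0.017,0],[0.085,-0.0004,0,0.017,0],[0.085,-0.0004,0,0.017,0],[0.085,0,0,0.016,0],[0.085,0,0,0,0]]'
python3 -m pendant '[[0.044,0,0,0,0],[0.044,0,0,0,0],[0.044,0,0,0,0],[0.044,0,0,0,0],[0.044,0,0,0,0],[0.044,0,0,0,0],[0.044,0,0,0,0],[0.044,0,0,0,0]]' 20; python3 s.py 0.497 0.0875 0.176
```

```text
t: 4.8
eef_pos: [0.4957, 0.0875, 0.1745]
tool_rot: [-0.001, 0.78, 0.625, -0.002]
contact_force: [-0.9, 0.3, -0.2]
gripper_width: 0.995
grasp_force: 0.0
t: 5.47
eef_pos: [0.4972, 0.0875, 0.1778]
tool_rot: [0.0, 0.78, 0.625, 0.001]
contact_force: [-0.6, 0.0, 7.7]
gripper_width: 0.56
grasp_force: 21.3
t 5.47 p [0.4972 0.0875 0.1778] xang 77.41 z [ 0.002  0.001 -1.   ] F [-0.6  0.   7.7] g 0.56 21.3
tool shift to target [-0.     -0.0002  0.0018]
```

```bash
python3 -m pendant '[[0.044,0,0,-0.005,0],[0.044,0,0,-0.005,0],[0.044,0,0,-0.005,0],[0.044,0,0,-0.005,0],[0.044,0,0,-0.005,0],[0.044,0,0,-0.005,0],[0.044,0,0,0,0],[0.044,0,0,0,0],[0.044,0,0,0,0]]'
python3 - <<'E'
from h import *
o,R=state();g=np.array(o["eef_pos"])+R[:,2]*.155;a=np.array([.218,.976,0])
for c in("side","top"):
    p,d=bot.read_camera(c)
    X=cloud(c,d,np.ones(d.shape,bool));L=np.c_[(X-g)@a,(X-g)@np.array([-.976,.218,0]),X[:,2]]
    k=(abs(L[:,1])<.02)&(abs(L[:,0])<.11)&(L[:,2]>.012)&(L[:,2]<.16);L=L[k]*1000
    for b in range(-110,110,10):
        q=L[(L[:,0]>=b)&(L[:,0]<b+10)]
        if len(q):print(c,b,len(q),q[:,2].min().round(),q[:,2].max().round())
    cv2.imwrite(f"pics/{c}1.png",cv2.resize(p[190:290,250:400] if c=="side" else p[140:240,200:350],None,fx=5,fy=5))
E
```

```text
t: 6.22
eef_pos: [0.4965, 0.0875, 0.2066]
tool_rot: [-0.0, 0.78, 0.625, -0.0]
contact_force: [-0.8, -0.5, -1.7]
gripper_width: 0.558
grasp_force: 21.4
side -30 33 66.0 70.0
side -20 43 66.0 70.0
side -10 49 65.0 72.0
side 0 116 66.0 145.0
side 10 178 65.0 143.0
side 20 60 66.0 72.0
side 30 217 30.0 72.0
top -80 71 31.0 73.0
top -70 64 60.0 70.0
top -60 64 61.0 70.0
top -50 63 61.0 70.0
top -40 65 61.0 71.0
top -30 46 61.0 70.0
top -20 10 61.0 72.0
```

View pics/side1.png

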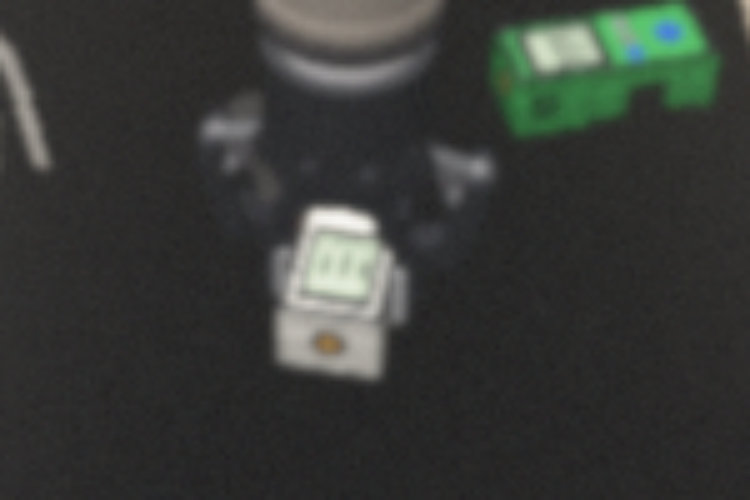

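The 20 N grip holds it level at x = 20, so it won't hang down by itself. I can only tip it about an end resting on the bench, using a small fingertip grip near its upper top corner. First I carry it 80 mm away from the stain and put it down.

```bash
python3 -m pendant '[[0.044,0.016,0,0,0],[0.044,0.016,0,0,0],[0.044,0.016,0,0,0],[0.044,0.016,0,0,0],[0.044,0.016,0,0,0],[0.044,0,0,0.007,0],[0.044,0,0,0.007,0],[0.044,0,0,0.007,0],[0.044,0,0,0.005,0],[0.044,0,0,0.002,0],[0.044,0,0,0.001,0],[0.044,0,0,0,0]]'
python3 s.py
python3 -m pendant '[[0.07,0,0,0,0],[0.07,0,0,0,0],[0.07,0,0,-0.01,0],[0.07,0,0,-0.01,0],[0.07,0.012,0,-0.011,0],[0.07,0.012,0,0,0],[0.07,0.012,0,0,0],[0.07,0,0,0,0]]'
python3 - <<'E'
from h import *
for c in("top","side"):
    p,d=bot.read_camera(c)
    for r in bot.trace("logger",c):
        X=cloud(c,d,r["mask"]);m=np.median(X,0)
        if m[1]>.05: T=X[X[:,2]>.034];T=T[T[:,2]<.05];print(c,r["score"],rect(T),len(T),T[:,2].mean(),(T@[.218,.976,0]).max(),(T@[.218,.976,0]).min())
E
python3 s.py
```

```text
t: 7.32
eef_pos: [0.5138, 0.1643, 0.1778]
tool_rot: [-0.0, 0.781, 0.625, -0.001]
contact_force: [0.0, -1.4, 0.3]
gripper_width: 0.555
grasp_force: 20.9
t 7.32 p [0.5138 0.1643 0.1778] xang 77.31 z [-0.001 -0.    -1.   ] F [ 0.  -1.4  0.3] g 0.555 20.9
t: 7.98
eef_pos: [0.5222, 0.2044, 0.2089]
tool_rot: [-0.0, 0.779, 0.627, 0.001]
contact_force: [0.4, 0.1, 0.4]
gripper_width: 0.818
grasp_force: 0.0
top 0.86 (array([508.6, 144.4]), array([116.,  48.]), 77.7) 766 0.03787497846333569 0.3098152293283943 0.19383918037859696
side 0.66 (array([516.9, 179.1]), array([45.4, 48.2]), 79.9) 350 0.04000315539742215 0.3111614948801312 0.26522706884597375
t 8.18 p [0.5215 0.2001 0.2082] xang 77.39 z [-0.001 -0.001 -1.   ] F [-0.  -0.1  0.6] g 0.819 0.0<stdin>:6: RuntimeWarning: Mean of empty slice.
  ret = ret.dtype.type(ret / rcount)
Traceback (most recent call last):
ValueError: zero-size array to reduction operation maximum which has no identity
```

```bash
python3 -m pendant '[[0.07,0.004,0,0.005,0],[0.07,0,0,0.005,0],[0.044,0,0,0,0],[0.044,0,0,0,0],[0.044,0,0,0,0],[0.044,0,0,0,0],[0.044,0,0,0,0],[0.044,0,0,0,0],[0.044,0,0,0,0]]' 20; python3 s.py
python3 -m pendant '[[0.044,0,0,-0.003,0],[0.044,0,0,-0.003,0],[0.044,0,0,-0.003,0],[0.044,-0.001,0,-0.003,0],[0.044,-0.001,0,-0.003,0],[0.044,0,0,0,0]]'
cat > v.py <<'E'
import sys
from h import *
o,R=state();g=np.array(o["eef_pos"]);a=R[:,0]*[1,1,0];b=R[:,1]*[1,1,0]
n=sys.argv[1]
p,d=bot.read_camera("top")
for c in("top",):
    X=cloud(c,d,np.ones(d.shape,bool));L=np.c_[(X-g)@a,(X-g)@b,X[:,2]]*1000
    L=L[(abs(L[:,1])<18)&(abs(L[:,0])<170)&(L[:,2]>8)&(L[:,2]<175)]
    for k in range(-170,170,10):
        q=L[(L[:,0]>=k)&(L[:,0]<k+10)]
        if len(q)>5:print(c,k,len(q),np.percentile(q[:,2],[10,50,90]).round())
p,d=bot.read_camera("side");cv2.imwrite(f"pics/{n}.png",cv2.resize(p[200:320,240:420],None,fx=4,fy=4))
E
python3 s.py;python3 v.py side2
```

```text
t: 8.93
eef_pos: [0.5227, 0.2045, 0.1987]
tool_rot: [-0.0, 0.78, 0.625, -0.0]
contact_force: [-0.3, -0.2, -1.9]
gripper_width: 0.552
grasp_force: 20.9
t 8.93 p [0.5227 0.2045 0.1987] xang 77.4 z [-0.  0. -1.] F [-0.3 -0.2 -1.9] g 0.552 20.9
t: 9.43
eef_pos: [0.5225, 0.2024, 0.2144]
tool_rot: [0.0, 0.78, 0.625, 0.0]
contact_force: [0.4, -0.3, -1.6]
gripper_width: 0.556
grasp_force: 21.1
t 9.43 p [0.5225 0.2024 0.2144] xang 77.39 z [ 0.001  0.    -1.   ] F [ 0.4 -0.3 -1.6] g 0.556 21.1
top -120 44 [36. 39. 42.]
top -110 56 [36. 39. 42.]
top -100 56 [37. 41. 43.]
top -90 55 [38. 42. 44.]
top -80 58 [41. 44. 46.]
top -70 58 [41. 44. 47.]
top -60 55 [43. 46. 49.]
top -50 55 [44. 48. 51.]
top -40 63 [46. 50. 54.]
top -30 60 [48. 51. 55.]
top -20 49 [49. 52. 55.]
top -10 27 [49. 52. 55.]
```

View pics/side2.png

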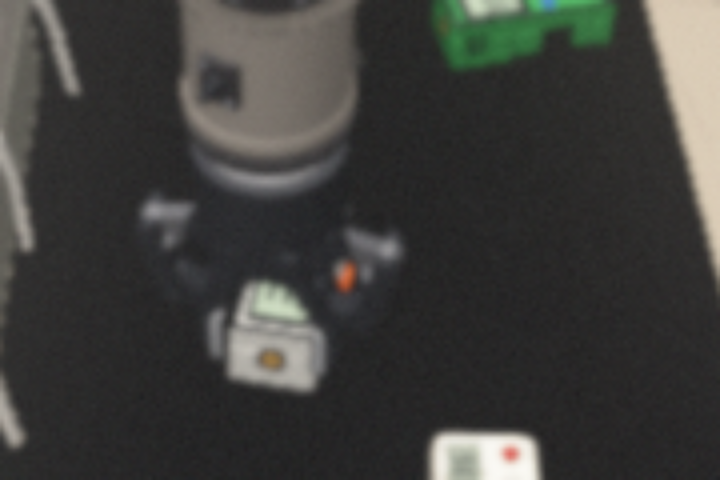

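It has tipped about 8° and is pivoting on its lower end, and the side view shows it firmly between the fingertips. I'll work out the arc.

Run:
```python
import numpy as np
f=np.radians(np.linspace(24.9,104,25));P=117*np.c_[np.cos(f),np.sin(f)];d=np.diff(P,axis=0)
print((d/1000).round(4).tolist())
f=np.radians(np.linspace(86.9,176.9,25));P=112.2*np.c_[np.cos(f),np.sin(f)];d=np.diff(P,axis=0)
print((d/1000).round(4).tolist())
```

```text
[[-0.003, 0.006], [-0.0033, 0.0058], [-0.0037, 0.0056], [-0.004, 0.0054], [-0.0043, 0.0052], [-0.0046, 0.0049], [-0.0049, 0.0046], [-0.0051, 0.0044], [-0.0054, 0.0041], [-0.0056, 0.0037], [-0.0058, 0.0034], [-0.006, 0.0031], [-0.0062, 0.0027], [-0.0063, 0.0024], [-0.0064, 0.002], [-0.0065, 0.0016], [-0.0066, 0.0013], [-0.0067, 0.0009], [-0.0067, 0.0005], [-0.0067, 0.0001], [-0.0067, -0.0003], [-0.0067, -0.0007], [-0.0066, -0.0011], [-0.0066, -0.0014]]
[[-0.0073, 0.0002], [-0.0073, -0.0003], [-0.0073, -0.0008], [-0.0072, -0.0013], [-0.0071, -0.0017], [-0.007, -0.0022], [-0.0068, -0.0027], [-0.0067, -0.0031], [-0.0064, -0.0035], [-0.0062, -0.0039], [-0.0059, -0.0043], [-0.0056, -0.0047], [-0.0053, -0.0051], [-0.005, -0.0054], [-0.0046, -0.0057], [-0.0042, -0.006], [-0.0038, -0.0063], [-0.0034, -0.0065], [-0.003, -0.0067], [-0.0025, -0.0069], [-0.0021, -0.007], [-0.0016, -0.0072], [-0.0011, -0.0073], [-0.0006, -0.0073]]
```

```bash
python3 -m pendant '[[0.044,-0.003,0,-0.006,0],[0.044,-0.0033,0,-0.0058,0],[0.044,-0.0037,0,-0.0056,0],[0.044,-0.004,0,-0.0054,0],[0.044,-0.0043,0,-0.0052,0],[0.044,-0.0046,0,-0.0049,0],[0.044,-0.0049,0,-0.0046,0],[0.044,-0.0051,0,-0.0044,0],[0.044,-0.0054,0,-0.0041,0],[0.044,-0.0056,0,-0.0037,0],[0.044,-0.0058,0,-0.0034,0],[0.044,0,0,0,0]]'; python3 s.py;python3 v.py side3
```

```text
t: 10.53
eef_pos: [0.5114, 0.1525, 0.2675]
tool_rot: [0.0, 0.781, 0.625, 0.0]
contact_force: [0.2, -0.0, -2.4]
gripper_width: 0.555
grasp_force: 21.2
t 10.53 p [0.5114 0.1525 0.2675] xang 77.31 z [ 0. -0. -1.] F [ 0.2 -0.  -2.4] g 0.555 21.2
top -120 36 [76. 79. 81.]
top -110 57 [77. 80. 82.]
top -100 61 [78. 83. 87.]
top -90 61 [82. 85. 88.]
top -80 62 [84. 88. 91.]
top -70 64 [87. 90. 93.]
top -60 60 [90. 93. 96.]
top -50 62 [93. 96. 99.]
top -40 64 [ 96.  99. 102.]
top -30 66 [ 98. 101. 104.]
top -20 59 [101. 104. 107.]
top -10 12 [101. 104. 110.]
```

View pics/side3.png

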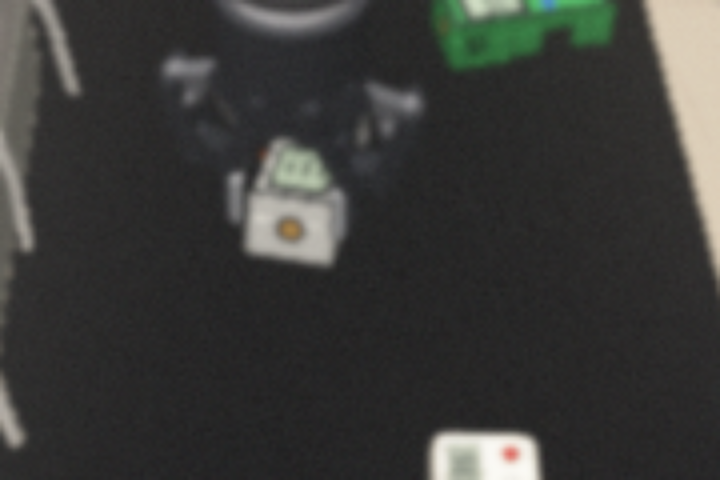

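It is now lifted clear at about 15°, because the larger contact patch stopped it slipping. I'll lower it until the lower end is almost on the bench. Then I'll see whether the jaw opening command can loosen the grip enough for it to pivot under its own weight.

```bash
python3 -m pendant '[[0.044,0,0,0.008,0],[0.044,0,0,0.008,0],[0.044,0,0,0.008,0],[0.044,0,0,0.007,0],[0.044,0,0,0.003,0],[0.044,0,0,0,0],[0.044,0,0,0,0]]'; python3 -m pendant '[[0.046,0,0,0,0],[0.046,0,0,0,0]]'; python3 -m pendant '[[0.0468,0,0,0,0],[0.0468,0,0,0,0]]';  python3 -m pendant '[[0.0472,0,0,0,0],[0.0472,0,0,0,0]]'; python3 s.py;python3 v.py side4
```

```text
t: 11.22
eef_pos: [0.5115, 0.154, 0.2325]
tool_rot: [0.0, 0.78, 0.625, -0.0]
contact_force: [0.4, 0.7, -2.1]
gripper_width: 0.558
grasp_force: 21.2
t: 11.38
eef_pos: [0.5117, 0.1541, 0.2331]
tool_rot: [0.0, 0.78, 0.625, 0.0]
contact_force: [0.2, -0.0, -3.2]
gripper_width: 0.556
grasp_force: 21.2
t: 11.55
eef_pos: [0.5116, 0.1541, 0.2331]
tool_rot: [0.0, 0.78, 0.625, 0.0]
contact_force: [-0.2, -1.3, -2.0]
gripper_width: 0.554
grasp_force: 21.2
t: 11.72
eef_pos: [0.5115, 0.1541, 0.2329]
tool_rot: [0.0, 0.78, 0.625, 0.0]
contact_force: [0.1, -0.5, -2.6]
gripper_width: 0.551
grasp_force: 21.0
t 11.72 p [0.5115 0.1541 0.2329] xang 77.41 z [ 0.  0. -1.] F [ 0.1 -0.5 -2.6] g 0.551 21.0
top -120 26 [37. 39. 43.]
top -110 57 [37. 39. 44.]
top -100 58 [40. 43. 47.]
top -90 56 [43. 46. 48.]
top -80 58 [45. 49. 52.]
top -70 61 [50. 53. 56.]
top -60 58 [52. 56. 59.]
top -50 60 [56. 59. 63.]
top -40 61 [59. 63. 66.]
top -30 61 [61. 66. 69.]
top -20 49 [65. 68. 71.]
top -10 13 [68. 70. 73.]
```

```bash
python3 -m pendant '[[0.0476,0,0,0,0]]';python3 -m pendant '[[0.0478,0,0,0,0]]';  python3 -m pendant '[[0.048,0,0,0,0]]'; python3 -m pendant '[[0.0482,0,0,0,0]]'; python3 v.py side5
```

```text
t: 11.9
eef_pos: [0.5115, 0.1541, 0.2328]
tool_rot: [0.0, 0.78, 0.625, 0.0]
contact_force: [0.9, -0.0, -3.4]
gripper_width: 0.558
grasp_force: 10.5
t: 11.98
eef_pos: [0.5115, 0.154, 0.2328]
tool_rot: [0.0, 0.78, 0.625, 0.0]
contact_force: [-0.2, -0.2, -2.2]
gripper_width: 0.558
grasp_force: 5.2
t: 12.07
eef_pos: [0.5116, 0.1541, 0.2329]
tool_rot: [0.0, 0.78, 0.625, 0.0]
contact_force: [0.0, 0.1, 0.1]
gripper_width: 0.561
grasp_force: 0.2
t: 12.15
eef_pos: [0.5117, 0.1541, 0.233]
tool_rot: [0.0, 0.78, 0.625, 0.0]
contact_force: [0.2, -0.3, -0.4]
gripper_width: 0.568
grasp_force: 0.0
top -110 24 [13. 27. 39.]
top -100 56 [35. 38. 40.]
top -90 54 [33. 38. 41.]
top -80 58 [34. 38. 40.]
top -70 52 [34. 37. 40.]
top -60 57 [35. 37. 41.]
top -50 49 [33. 36. 38.]
top -40 56 [35. 38. 40.]
top -30 56 [35. 37. 40.]
top -20 53 [34. 37. 41.]
top -10 45 [34. 38. 41.]
```

The opening command does set the grip: 10 N at 47.6 mm, 5 N at 47.8 mm, and nothing at 48 mm. That last step let go, so the raised end settled back about 30 mm onto the bench and the logger is on its back again. I'll regrip lightly at about 8 N and take it through the arc.

```bash
python3 -m pendant '[[0.07,0,0,0,0],[0.07,0,0,0,0],[0.07,0,0,0,0],[0.07,0,0,0,0]]'
python3 - <<'E'
from h import *
o,R=state();g=np.array(o["eef_pos"])
p,d=bot.read_camera("top")
for r in bot.trace("logger","top"):
    X=cloud("top",d,r["mask"]);m=np.median(X,0)
    if m[1]>.05: 
        T=X[(X[:,2]>.034)&(X[:,2]<.045)];L=(T-g)@R;print(r["score"],rect(T),len(T),np.percentile(L[:,0],[1,99]),np.percentile(L[:,1],[1,99]))
E
python3 s.py
```

```text
t: 12.58
eef_pos: [0.5115, 0.1541, 0.2328]
tool_rot: [0.0, 0.78, 0.625, 0.0]
contact_force: [-1.0, 0.2, -0.4]
gripper_width: 0.818
grasp_force: 0.0
0.97 (array([500. , 104.9]), array([102.3,  47.8]), 77.6) 642 [-0.10081218 -0.00253325] [-0.02390018  0.02197591]
t 12.68 p [0.5115 0.1541 0.2328] xang 77.41 z [-0.  0. -1.] F [ 0.6 -0.5  0.4] g 0.821 0.0
```

```bash
python3 -m pendant '[[0.07,0.009,-0.001,0,0],[0.07,0,0,0.012,0],[0.07,0,0,0.012,0],[0.07,0,0,0.011,0],[0.046,0,0,0,0],[0.046,0,0,0,0],[0.046,0,0,0,0],[0.046,0,0,0,0],[0.046,0,0,0,0],[0.0476,0,0,0,0],[0.0476,0,0,0,0],[0.0476,0,0,0,0]]' 20
python3 -m pendant '[[0.0477,0,0,0,0],[0.0477,0,0,0,0]]'; python3 s.py
```

```text
t: 13.68
eef_pos: [0.5125, 0.1631, 0.198]
tool_rot: [0.0, 0.78, 0.625, 0.0]
contact_force: [0.8, 0.2, -2.1]
gripper_width: 0.555
grasp_force: 15.9
t: 13.85
eef_pos: [0.5125, 0.1631, 0.1979]
tool_rot: [-0.0, 0.78, 0.625, 0.0]
contact_force: [0.6, 1.3, -1.8]
gripper_width: 0.559
grasp_force: 13.0
t 13.85 p [0.5125 0.1631 0.1979] xang 77.41 z [ 0.  0. -1.] F [ 0.6  1.3 -1.8] g 0.559 13.0
```

```bash
python3 -m pendant '[[0.0479,0,0,0,0],[0.0479,0,0,0,0],[0.0479,-0.002,0,-0.0059,0],[0.0479,-0.0023,0,-0.0057,0],[0.0479,-0.0026,0,-0.0056,0],[0.0479,-0.0029,0,-0.0055,0],[0.0479,0,0,0,0]]'; python3 v.py side6
```

```text
t: 14.43
eef_pos: [0.5106, 0.1526, 0.2219]
tool_rot: [0.0, 0.781, 0.625, 0.001]
contact_force: [1.2, -0.3, -2.0]
gripper_width: 0.562
grasp_force: 3.0
top -110 43 [34. 38. 40.]
top -100 60 [35. 39. 42.]
top -90 53 [38. 41. 44.]
top -80 59 [40. 44. 46.]
top -70 53 [44. 47. 50.]
top -60 56 [45. 49. 51.]
top -50 59 [48. 52. 55.]
top -40 58 [50. 54. 57.]
top -30 58 [52. 56. 59.]
top -20 52 [56. 59. 61.]
top -10 9 [56. 58. 64.]
```

It is pivoting freely, with the lower end on the bench and a tilt of about 14°. The grip is slightly light, so I tighten it a little and continue.

```bash
python3 -m pendant '[[0.0478,0,0,0,0],[0.0478,-0.0032,0,-0.0053,0],[0.0478,-0.0035,0,-0.0051,0],[0.0478,-0.0038,0,-0.0049,0],[0.0478,-0.004,0,-0.0047,0],[0.0478,0,0,0,0]]'; python3 v.py side6
```

```text
t: 15.03
eef_pos: [0.5072, 0.1382, 0.2415]
tool_rot: [0.0, 0.781, 0.625, 0.0]
contact_force: [-0.3, -0.9, -0.9]
gripper_width: 0.564
grasp_force: 4.5
top -100 56 [33. 36. 40.]
top -90 59 [37. 40. 45.]
top -80 61 [41. 44. 49.]
top -70 59 [47. 50. 55.]
top -60 60 [52. 55. 59.]
top -50 62 [57. 60. 64.]
top -40 61 [63. 65. 69.]
top -30 61 [67. 69. 73.]
top -20 51 [71. 75. 78.]
top -10 8 [77. 78. 81.]
```

```bash
python3 -m pendant '[[0.0478,-0.0044,0,-0.0044,0],[0.0478,-0.0046,0,-0.0041,0],[0.0478,-0.0048,0,-0.0039,0],[0.0478,-0.005,0,-0.0036,0],[0.0478,0,0,0,0]]';python3 -m pendant '[[0.0478,-0.0052,0,-0.0033,0],[0.0478,-0.0054,0,-0.0031,0],[0.0478,-0.0055,0,-0.0028,0],[0.0478,-0.0057,0,-0.0025,0],[0.0478,0,0,0,0]]'; python3 v.py side7
```

```text
t: 15.55
eef_pos: [0.5031, 0.1197, 0.2573]
tool_rot: [0.0, 0.781, 0.625, 0.0]
contact_force: [-0.3, -0.5, -1.1]
gripper_width: 0.562
grasp_force: 4.6
t: 15.97
eef_pos: [0.4982, 0.0983, 0.2689]
tool_rot: [0.0, 0.781, 0.625, 0.0]
contact_force: [0.0, 0.4, 0.6]
gripper_width: 0.56
grasp_force: 4.8
top -80 19 [22. 28. 30.]
top -70 61 [26. 32. 38.]
top -60 60 [38. 43. 48.]
top -50 67 [49. 56. 62.]
top -40 65 [62. 68. 72.]
top -30 72 [75. 80. 87.]
top -20 50 [87. 91. 97.]
top -10 6 [ 98. 100. 101.]
```

View pics/side7.png

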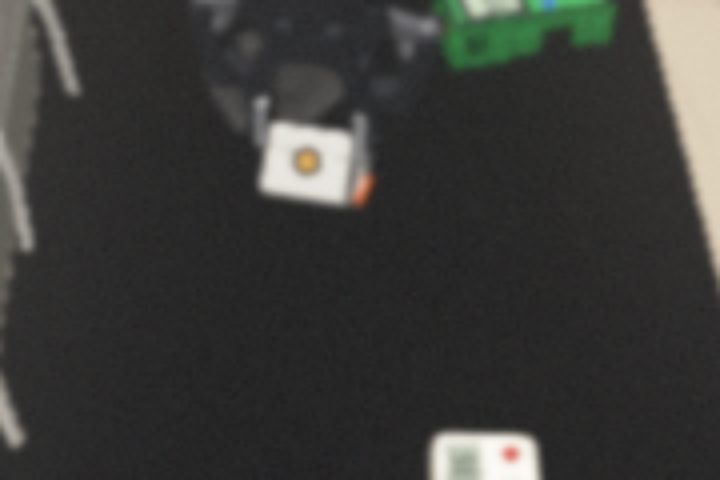

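```bash
python3 -m pendant '[[0.0478,-0.0058,0,-0.0022,0],[0.0478,-0.0059,0,-0.0019,0],[0.0478,-0.006,0,-0.0016,0],[0.0478,-0.0061,0,-0.0013,0],[0.0478,-0.0061,0,-0.0009,0],[0.0478,-0.0062,0,-0.0006,0],[0.0478,0,0,0,0]]';python3 -m pendant '[[0.0478,-0.0062,0,-0.0003,0],[0.0478,-0.0062,0,0.0001,0],[0.0478,-0.0062,0,0.0004,0],[0.0478,-0.0062,0,0.0008,0],[0.0478,-0.005,0,0.001,0],[0.0478,0,0,0,0],[0.0478,0,0,0,0]]'; python3 v.py side8; python3 s.py
```

```text
t: 16.65
eef_pos: [0.4901, 0.0628, 0.2769]
tool_rot: [0.0, 0.781, 0.624, -0.0]
contact_force: [0.2, -0.5, 2.6]
gripper_width: 0.559
grasp_force: 4.8
t: 17.23
eef_pos: [0.4839, 0.0349, 0.2746]
tool_rot: [0.0, 0.781, 0.625, -0.0]
contact_force: [-2.0, -1.2, 3.2]
gripper_width: 0.562
grasp_force: 5.1
top -20 42 [10. 25. 46.]
top -10 6 [52. 56. 62.]
t 17.33 p [0.484  0.0354 0.2747] xang 77.41 z [-0. -0. -1.] F [-0.7 -1.   4. ] g 0.561 5.1
```

View pics/side8.png

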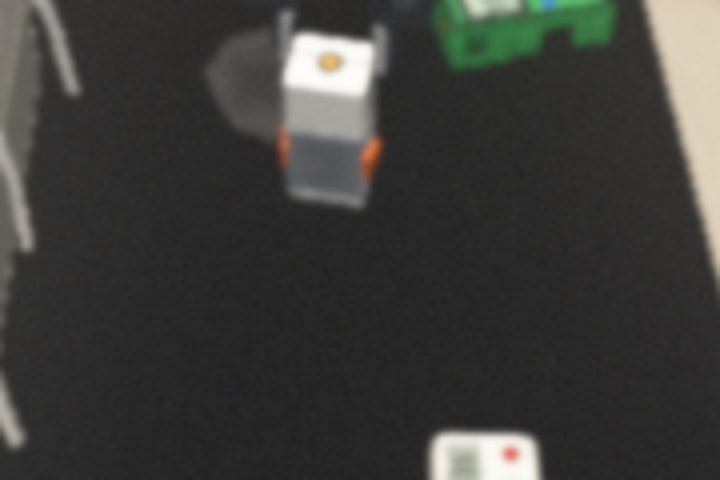

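It is nearly upright and held at the top, standing at side crop (330,120). I'll measure the tilt from the end face.

```bash
cat > tilt.py <<'E'
from h import *
o,R=state();g=np.array(o["eef_pos"])
for c in("side","top"):
    p,d=bot.read_camera(c);X=cloud(c,d,np.ones(d.shape,bool));L=((X-g)@R)*1000;L[:,2]=X[:,2]*1000
    L=L[(abs(L[:,1])<19)&(L[:,0]>-80)&(L[:,0]<120)&(L[:,2]>6)&(L[:,2]<135)]
    print(c)
    for k in range(0,135,10):
        q=L[(L[:,2]>=k)&(L[:,2]<k+10)]
        if len(q)>5:print(k,len(q),np.percentile(q[:,0],[5,50,95]).round(1))
    t=L[L[:,2]>100]
    if len(t)>20:
        A=np.c_[t[:,0],t[:,1],np.ones(len(t))];print("end plane",np.linalg.lstsq(A,t[:,2],rcond=None)[0].round(3))
E
python3 tilt.py
```

```text
side
0 12 [20.7 21.2 22.1]
10 32 [21.  22.6 24.3]
20 35 [22.4 23.8 26. ]
30 34 [23.3 25.3 27.5]
40 35 [25.7 26.8 28.6]
50 38 [26.8 28.2 29.6]
60 36 [27.5 29.4 31. ]
70 39 [27.9 29.7 31.8]
80 38 [29.6 32.1 33.6]
90 44 [31.6 33.5 35.1]
100 40 [33.1 34.7 36.1]
110 178 [ 1.7 24.3 36.3]
120 62 [-3.4  5.8 18. ]
end plane [-2.8800e-01 -1.1000e-02  1.2224e+02]
top
0 6 [-17.7 -16.9 -15.7]
10 16 [-17.7 -15.6 -14.4]
20 12 [-15.  -14.  -12.6]
30 12 [-14.  -12.3 -11.4]
40 6 [-11.8 -10.9 -10.2]
```

```bash
python3 -m pendant '[[0.0478,-0.004,0,0.0004,0],[0.0478,-0.004,0,0.0005,0],[0.0478,-0.004,0,0.0006,0],[0.0478,-0.003,0,0.0007,0],[0.0478,0,0,0,0],[0.0478,0,0,0,0]]'; python3 tilt.py
```

```text
t: 17.93
eef_pos: [0.4804, 0.0205, 0.2723]
tool_rot: [-0.0, 0.781, 0.625, -0.0]
contact_force: [-1.1, -0.7, 0.2]
gripper_width: 0.56
grasp_force: 4.7
side
0 9 [31.8 33.1 34.8]
10 39 [32.4 33.5 34.8]
20 40 [32.2 34.  35.7]
30 36 [32.3 34.1 35.9]
40 45 [32.2 33.9 35.7]
50 43 [32.  33.8 35.3]
60 43 [30.8 33.7 35.4]
70 37 [31.5 33.9 35.6]
80 43 [33.4 34.7 36.6]
90 47 [33.4 34.9 37.1]
100 42 [33.9 35.4 37. ]
110 213 [-1.6 20.4 36.4]
120 7 [ 3.4 15.1 27.8]
end plane [-2.09000e-01  2.00000e-03  1.19853e+02]
top
```

It is upright within about 1°. Next I grip firmly, carry it 120 mm clear of the stain, and stand it down.

```bash
python3 -m pendant '[[0.044,0,0,0,0],[0.044,0,0,0,0],[0.044,0,0,-0.003,0],[0.044,0,0,-0.003,0],[0.044,0.008,0,0,0],[0.044,0.016,0,0,0],[0.044,0.018,0,0,0],[0.044,0.018,0,0,0],[0.044,0.018,0,0,0],[0.044,0.018,0,0,0],[0.044,0.016,0,0,0],[0.044,0.008,0,0,0]]' 40; python3 s.py; python3 -m pendant '[[0.044,0,0,0,0],[0.044,0,0,0.003,0],[0.044,0,0,0.002,0],[0.044,0,0,0.001,0],[0.044,0,0,0,0]]'; python3 tilt.py
```

```text
t: 19.03
eef_pos: [0.5072, 0.1412, 0.2784]
tool_rot: [-0.0, 0.779, 0.627, 0.001]
contact_force: [-0.2, 0.3, -2.1]
gripper_width: 0.548
grasp_force: 41.7
t 19.03 p [0.5072 0.1412 0.2784] xang 77.6 z [ 0.001  0.001 -1.   ] F [-0.2  0.3 -2.1] g 0.548 41.7
t: 19.45
eef_pos: [0.5066, 0.1364, 0.2726]
tool_rot: [-0.0, 0.781, 0.624, -0.001]
contact_force: [-1.1, -0.4, 2.4]
gripper_width: 0.553
grasp_force: 42.2
side
0 12 [32.7 33.1 34.1]
10 42 [32.2 33.4 34.8]
20 39 [32.3 33.8 34.9]
30 43 [32.3 33.7 35.3]
40 44 [32.5 33.9 35.2]
50 45 [32.6 34.1 35.4]
60 45 [32.7 34.  35.2]
70 44 [32.3 34.2 35.9]
80 52 [33.4 34.7 36.3]
90 47 [33.7 35.2 36.5]
100 57 [34.3 35.4 37. ]
110 280 [-1.6 19.5 36. ]
120 6 [ 1. 13. 19.]
end plane [-2.04000e-01 -4.00000e-03  1.19398e+02]
top
0 10 [-6.2 -4.6 -3.8]
10 7 [-5. -4. -3.]
20 18 [-5.1 -3.6 -2.7]
30 8 [-4.1 -3.4 -2.7]
40 12 [-4.8 -3.4 -2.4]
50 12 [-4.4 -3.3 -2.1]
60 11 [-3.3 -2.9 -2.7]
70 7 [-3.5 -2.9 -2.4]
80 6 [-3.6 -2.9 -1.9]
```

It stands square. To leave bench clearance for the fingertips at the end, I'll let go, shift to mid-thickness, and regrip lightly for the second half.

```bash
python3 -m pendant '[[0.0478,0,0,0,0],[0.058,0,0,0,0],[0.058,0,0,0,0],[0.058,0,0,0,0],[0.058,0.007,0,0,0],[0.058,0.006,0,0,0],[0.046,0,0,0,0],[0.046,0,0,0,0],[0.046,0,0,0,0],[0.046,0,0,0,0],[0.0478,0,0,0,0],[0.0478,0,0,0,0]]' 20; python3 tilt.py; python3 s.py
```

```text
t: 20.55
eef_pos: [0.5097, 0.1505, 0.2726]
tool_rot: [0.0, 0.78, 0.625, 0.0]
contact_force: [0.7, 0.8, 1.1]
gripper_width: 0.559
grasp_force: 7.6
side
0 13 [16.6 17.3 18.4]
10 44 [15.5 17.3 18.8]
20 44 [16.2 17.4 18.8]
30 45 [16.  16.9 18.4]
40 43 [15.  16.9 18.2]
50 51 [15.2 16.6 18. ]
60 51 [15.1 16.6 18. ]
70 42 [14.8 16.4 17.3]
80 52 [15.5 16.9 18.4]
90 48 [15.5 16.9 18.4]
100 56 [15.3 16.7 18.3]
110 275 [-20.7   0.7  17.2]
end plane [-1.92000e-01 -1.00000e-03  1.15479e+02]
top
0 8 [-22.1 -20.8 -19.7]
10 6 [-20.7 -20.5 -20.2]
20 12 [-21.3 -20.3 -19.4]
30 7 [-20.5 -20.3 -20. ]
40 15 [-21.5 -20.9 -19.5]
50 10 [-21.4 -20.4 -20. ]
60 9 [-21.3 -20.9 -20.2]
70 11 [-21.3 -20.7 -20.5]
80 13 [-21.2 -20.8 -20.2]
90 11 [-21.3 -20.7 -20. ]
100 13 [-21.7 -20.8 -18.1]
110 77 [-21.6 -15.9  -7.9]
end plane [2.83000e-01 1.80000e-02 1.17652e+02]
t 20.65 p [0.5097 0.1505 0.2726] xang 77.39 z [ 0.  0. -1.] F [0.  1.7 1.6] g 0.56 7.6
```

```bash
python3 -m pendant '[[0.0478,-0.006,0,-0.0004,0],[0.0478,-0.006,0,-0.0003,0],[0.0478,-0.006,0,-0.0002,0],[0.0478,-0.006,0,0,0],[0.0478,0,0,0,0]]'; python3 tilt.py|grep -A9 side; python3 -m pendant '[[0.0478,-0.006,0,0.0004,0],[0.0478,-0.006,0,0.0007,0],[0.0478,-0.006,0,0.001,0],[0.0478,-0.006,0,0.0014,0],[0.0478,0,0,0,0]]'; python3 tilt.py|grep -A9 side
```

```text
t: 21.07
eef_pos: [0.504, 0.125, 0.2733]
tool_rot: [0.0, 0.781, 0.624, -0.001]
contact_force: [-0.6, 0.5, 2.5]
gripper_width: 0.559
grasp_force: 7.8
side
10 48 [38.9 41.  42.8]
20 61 [37.3 39.3 42.2]
30 56 [35.  36.9 38.6]
40 57 [32.3 34.5 36.7]
50 66 [29.6 31.6 34.1]
60 63 [26.8 29.1 31.5]
70 67 [23.7 26.3 28.6]
80 51 [22.9 24.7 26.5]
90 67 [20.1 22.2 24.9]
t: 21.58
eef_pos: [0.4986, 0.102, 0.2695]
tool_rot: [0.0, 0.781, 0.625, -0.001]
contact_force: [0.9, -0.6, 0.9]
gripper_width: 0.562
grasp_force: 7.8
side
10 9 [59.5 61.7 62.8]
20 65 [56.7 60.2 63.1]
30 74 [52.8 55.5 59.1]
40 73 [48.1 50.8 53.8]
50 76 [42.6 45.6 49.4]
60 80 [16.2 41.  44.2]
70 78 [32.9 36.3 39.5]
80 64 [29.4 31.7 34.4]
90 74 [24.7 27.5 30.9]
```

```bash
python3 -m pendant '[[0.0478,-0.0059,0,0.0018,0],[0.0478,-0.0058,0,0.0022,0],[0.0478,-0.0057,0,0.0025,0],[0.0478,-0.0055,0,0.0028,0],[0.0478,-0.0054,0,0.0031,0],[0.0478,-0.0052,0,0.0034,0],[0.0478,0,0,0,0]]'; python3 tilt.py|grep -A9 side; python3 s.py
```

```text
t: 22.27
eef_pos: [0.4914, 0.0696, 0.2534]
tool_rot: [0.0, 0.781, 0.625, -0.001]
contact_force: [0.5, -1.6, 0.2]
gripper_width: 0.558
grasp_force: 8.8
side
20 11 [85.8 87.6 88.6]
30 98 [77.1 83.4 88.8]
40 102 [68.1 73.7 80. ]
50 103 [57.3 63.6 69.2]
60 105 [23.4 53.2 59.5]
70 100 [39.9 44.  50.5]
80 79 [30.3 34.9 38.6]
90 108 [20.3 26.4 32.6]
100 105 [ 3.6 16.3 22.1]
t 22.37 p [0.4916 0.0708 0.2536] xang 77.38 z [-0.001 -0.    -1.   ] F [-0.7  0.1 -1.2] g 0.557 8.5
```

```bash
python3 -m pendant '[[0.0478,-0.005,0,0.0037,0],[0.0478,-0.0048,0,0.004,0],[0.0478,-0.0045,0,0.0042,0],[0.0478,-0.0043,0,0.0045,0],[0.0478,-0.004,0,0.0047,0],[0.0478,-0.0038,0,0.0049,0],[0.0478,0,0,0,0]]'; python3 v.py side9|tail -12; python3 s.py
```

```text
t: 22.95
eef_pos: [0.4857, 0.0442, 0.2271]
tool_rot: [-0.0, 0.781, 0.625, -0.001]
contact_force: [0.2, 0.1, -2.0]
gripper_width: 0.56
grasp_force: 9.8
t 23.05 p [0.486  0.0453 0.2276] xang 77.39 z [-0.001 -0.    -1.   ] F [ 0.3 -0.1 -3. ] g 0.563 9.6
```

```bash
cat > prof.py <<'E'
from h import *
o,R=state();g=np.array(o["eef_pos"])
p,d=bot.read_camera("side");X=cloud("side",d,np.ones(d.shape,bool));L=((X-g)@R)*1000;L[:,2]=X[:,2]*1000
L=L[(abs(L[:,1])<19)&(L[:,0]>-20)&(L[:,0]<140)&(L[:,2]>6)&(L[:,2]<135)]
for k in range(-20,140,10):
    q=L[(L[:,0]>=k)&(L[:,0]<k+10)]
    if len(q)>5:print(k,len(q),np.percentile(q[:,2],[5,50,95]).round(1))
E
python3 prof.py
```

```text
0 62 [ 86.4  89.1 134.5]
10 85 [ 80.   84.8 131.9]
20 72 [74.5 78.7 83.1]
30 83 [63.5 73.  77.7]
40 66 [64.6 67.5 71.7]
50 75 [59.  62.5 67. ]
60 75 [54.  57.3 61.4]
70 81 [48.  52.5 56.2]
80 81 [43.3 46.9 50.2]
90 102 [10.2 40.8 44.8]
100 62 [29.  37.6 40.3]
```

```bash
python3 -m pendant '[[0.0479,-0.0035,0,0.0051,0],[0.0479,-0.0032,0,0.0053,0],[0.0479,-0.0029,0,0.0055,0],[0.0479,-0.0026,0,0.0056,0],[0.0479,0,0,0,0]]'; python3 prof.py; python3 s.py
```

```text
t: 23.52
eef_pos: [0.483, 0.0327, 0.2055]
tool_rot: [-0.0, 0.781, 0.625, -0.001]
contact_force: [0.9, -0.4, -1.5]
gripper_width: 0.56
grasp_force: 5.1
0 114 [ 64.2  69.5 129.4]
10 117 [ 62.  111.6 133.3]
20 60 [58.5 61.5 63.2]
30 64 [53.9 58.2 60.7]
40 54 [52.7 55.3 58.4]
50 61 [50.9 52.9 56.1]
60 60 [48.9 50.6 52.9]
70 67 [45.8 48.5 51.2]
80 59 [42.6 45.9 47.7]
90 66 [41.3 43.6 46.4]
100 151 [ 9.  32.3 43.2]
110 24 [32.4 37.5 42.7]
t 23.57 p [0.4832 0.033  0.2059] xang 77.36 z [-0.001 -0.    -1.   ] F [-0.1 -0.8 -1.2] g 0.559 5.0
```

```bash
python3 -m pendant '[[0.0479,-0.0023,0,0.0056,0],[0.0479,-0.0019,0,0.0057,0],[0.0479,-0.0016,0,0.0057,0],[0.0479,-0.0012,0,0.0045,0],[0.0479,-0.0005,0,0.002,0],[0.0479,0,0,0,0]]'; python3 prof.py; python3 s.py
```

```text
t: 24.07
eef_pos: [0.4817, 0.0259, 0.1825]
tool_rot: [-0.0, 0.781, 0.625, -0.0]
contact_force: [0.5, -1.0, -2.1]
gripper_width: 0.568
grasp_force: 5.3
-10 17 [41.2 43.2 45.3]
0 106 [ 42.3  86.5 113. ]
10 138 [ 41.9  99.7 118.1]
20 43 [41.5 42.9 45.3]
30 54 [39.8 43.  45.3]
40 46 [39.8 41.7 43.9]
50 49 [39.5 41.4 43.9]
60 51 [39.5 41.7 43.1]
70 55 [39.4 41.3 43.2]
80 50 [39.  41.1 42.9]
90 52 [38.9 41.3 42.9]
100 102 [10.5 38.9 42.3]
110 99 [ 8.4 26.6 40.7]
t 24.12 p [0.4818 0.0261 0.1828] xang 77.4 z [-0.001 -0.    -1.   ] F [-0.2  0.9 -1.6] g 0.561 5.3
```

It is within about 1° of flat. I press down the last couple of millimetres, then let go and rise.

```bash
python3 -m pendant '[[0.0479,0,0,0.001,0],[0.0479,0,0,0.001,0],[0.0479,0,0,0.0005,0],[0.0479,0,0,0,0],[0.0479,0,0,0,0]]'; python3 prof.py|sed -n 4,9p; python3 -m pendant '[[0.0482,0,0,0,0],[0.052,0,0,0,0],[0.065,0,0,0,0],[0.085,0,0,0,0],[0.085,0,0,0,0],[0.085,0,0,-0.01,0],[0.085,0,0,-0.02,0],[0.085,0,0,-0.03,0],[0.085,0,0,-0.03,0],[0.085,0,0,0,0]]'
cat > loc.py <<'E'
from h import *
o,R=state();g=np.array(o["eef_pos"])
for c in("top","side"):
    p,d=bot.read_camera(c);X=cloud(c,d,np.ones(d.shape,bool));L=((X-g)@R)*1000;L[:,2]=X[:,2]*1000
    T=L[(L[:,2]>34)&(L[:,2]<47)&(abs(L[:,1])<45)&(L[:,0]>-60)&(L[:,0]<150)]
    print(c,len(T),rect(T/1000),"z",np.median(T[:,2]),np.percentile(T[:,0],[1,99]),np.percentile(T[:,1],[1,99]))
    for n in("tab_left_pad","tab_right_pad","cover","logger_grip"):
        for r in bot.pinpoint(n,c)[:3]:
            w=pt(c,d,*r["at"],z={"cover":.04,"logger_grip":.02}.get(n,.028))
            if abs(w[0]-.5)<.12 and abs(w[1]-.1)<.15:print(n,round(r["score"],2),r["at"],w.round(3),"tool",((w-g)@R).round(3))
    h=p[90:230,200:360] if c=="top" else p[170:290,250:400]
    cv2.imwrite(f"pics/{c}_loc.png",cv2.resize(h,None,fx=4,fy=4))
E
python3 loc.py; python3 s.py
```

```text
t: 24.53
eef_pos: [0.4819, 0.0261, 0.1807]
tool_rot: [0.0, 0.78, 0.625, 0.0]
contact_force: [-0.7, -1.3, -1.5]
gripper_width: 0.559
grasp_force: 5.4
20 46 [39.7 41.6 43.4]
30 52 [37.2 41.  44.2]
40 45 [39.4 41.  42.5]
50 51 [39.3 41.1 42.9]
60 53 [39.  40.8 42.7]
70 48 [38.9 40.8 42.4]
t: 25.42
eef_pos: [0.4836, 0.0256, 0.2754]
tool_rot: [0.001, 0.781, 0.625, 0.003]
contact_force: [0.7, -0.6, -0.7]
gripper_width: 0.992
grasp_force: 0.0
t 25.47 p [0.483  0.026  0.2736] xang 77.39 z [ 0.005  0.002 -1.   ] F [-0.3  1.4  0. ] g 0.997 0.0
  return _methods._mean(a, axis=axis, dtype=dtype,
  ret = ret.dtype.type(ret / rcount)
Traceback (most recent call last):
  File "loc.py", line 6, in <module>
    print(c,len(T),rect(T/1000),"z",np.median(T[:,2]),np.percentile(T[:,0],[1,99]),np.percentile(T[:,1],[1,99]))
                                                      ~~~~~~~~~~~~~^^^^^^^^^^^^^^^
IndexError: index -1 is out of bounds for axis 0 with size 0
```

```bash
sed -i 's/for c in("top","side"):/for c in("side","top"):/; s/    print(c,len(T)/    if len(T)>20: print(c,len(T)/' loc.py; python3 loc.py
```

```text
side 777 (array([53.2, -2.9]), array([119.3,  53.3]), 2.5) z 40.51541072920133 [ -4.64551879 111.03525695] [-26.8023293   22.64412989]
tab_left_pad 0.56 [330.0, 259.5] [0.469 0.11  0.028] tool [ 0.078 -0.033  0.246]
cover 0.61 [321.5, 253.5] [0.49  0.101 0.04 ] tool [ 0.074 -0.011  0.234]
logger_grip 0.97 [322.3, 243.7] [0.486 0.052 0.02 ] tool [ 0.025 -0.004  0.254]
```

View pics/side_loc.png

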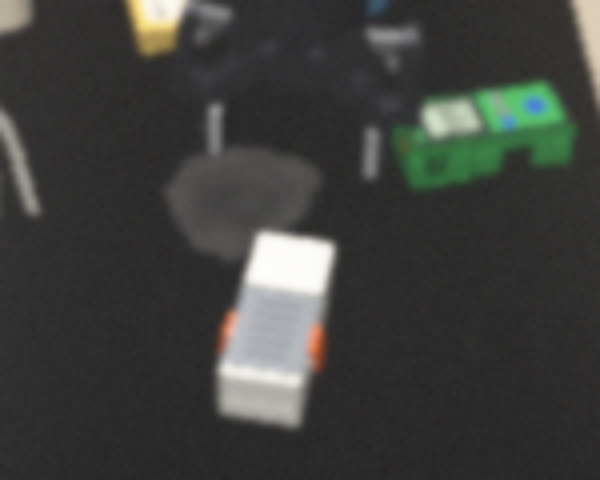

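The logger lies flat on its display with the cover up and the tabs at side crop (228,335) and (315,345). I'll move over the cover and measure the yaw.

```bash
python3 -m pendant '[[0.085,0.014,0,0,0],[0.085,0.014,0,0,0],[0.085,0.014,0,0,0],[0.085,0.014,0,0,0],[0.085,0.015,-0.002,0,0],[0.085,0,0,0,0],[0.085,0,0,0,0]]'
cat > fit.py <<'E'
from h import *
o,R=state();g=np.array(o["eef_pos"])
for c in("side","top"):
    p,d=bot.read_camera(c);X=cloud(c,d,np.ones(d.shape,bool));L=((X-g)@R)*1000;L[:,2]=X[:,2]*1000
    T=L[(L[:,2]>36)&(L[:,2]<46)&(abs(L[:,1])<26.5)&(L[:,0]>-120)&(L[:,0]<60)]
    if len(T)<40: continue
    print(c,len(T),rect(T/1000),np.percentile(T[:,0],[1,99]).round(1))
    for k in range(-110,55,20):
        q=T[(T[:,0]>=k)&(T[:,0]<k+20)]
        if len(q)>8: print(k,len(q),np.percentile(q[:,1],[3,97]).round(1), np.median(q[:,2]).round(1))
E
python3 fit.py; python3 s.py
```

```text
t: 26.55
eef_pos: [0.4954, 0.0968, 0.2704]
tool_rot: [-0.0, 0.78, 0.626, -0.0]
contact_force: [0.6, -0.4, -0.5]
gripper_width: 0.999
grasp_force: 0.0
side 752 (array([-18.6,   1. ]), array([ 50.6, 118.1]), 89.6) [-75.4  39.4]
-90 36 [-20.9  24.6] 40.7
-70 112 [-20.9  24.1] 41.2
-50 124 [-21.1  24.6] 41.1
-30 118 [-19.8  24.6] 40.3
-10 138 [-23.1  24.2] 40.2
10 137 [-20.3  24.8] 40.5
30 87 [-20.4  24.1] 40.7
top 423 (array([-31.7,   1.3]), array([49.3, 88.6]), 88.2) [-75.3   1.3]
-90 34 [-19.7  23.8] 39.6
-70 119 [-21.2  23.3] 38.7
-50 112 [-21.   23.6] 38.5
-30 111 [-20.2  24.3] 38.6
-10 46 [-22.6   6.3] 38.5
t 26.65 p [0.4952 0.0953 0.2705] xang 77.39 z [-0.    -0.001 -1.   ] F [ 0.5 -1.4  1.1] g 0.995 0.0
```

```bash
python3 -m pendant '[[0.085,0,0.0018,0.014,0],[0.085,0,0,0.016,0],[0.085,0,0,0.016,0],[0.085,0,0,0.016,0],[0.085,0,0,0.0135,0],[0.085,0,0,0,0]]'; python3 s.py; python3 -m pendant '[[0.066,0,0,0,0],[0.066,0,0,0,0],[0.046,0,0,0,0],[0.046,0,0,0,0],[0.046,0,0,0,0],[0.046,0,0,0,0],[0.046,0,0,0,0],[0.046,0,0,0,0],[0.046,0,0,0,0],[0.046,0,0,0,0]]' 30; python3 s.py
```

```text
t: 27.15
eef_pos: [0.4961, 0.0942, 0.1932]
tool_rot: [-0.001, 0.781, 0.625, -0.002]
contact_force: [0.1, -0.4, -0.0]
gripper_width: 0.994
grasp_force: 0.0
t 27.15 p [0.4961 0.0942 0.1932] xang 77.32 z [-0.004 -0.002 -1.   ] F [ 0.1 -0.4 -0. ] g 0.994 0.0
t: 27.98
eef_pos: [0.4975, 0.0952, 0.1957]
tool_rot: [0.0, 0.78, 0.625, 0.001]
contact_force: [-1.4, -0.8, 7.1]
gripper_width: 0.6
grasp_force: 30.3
t 27.98 p [0.4975 0.0952 0.1957] xang 77.39 z [ 0.001  0.    -1.   ] F [-1.4 -0.8  7.1] g 0.6 30.3
```

The opening reads about 52 mm at 30 N, so both tabs are in. I lift straight up.

```bash
python3 -m pendant '[[0.046,0,0,-0.003,0],[0.046,0,0,-0.004,0],[0.046,0,0,-0.005,0],[0.046,0,0,-0.006,0],[0.046,0,0,-0.007,0],[0.046,0,0,-0.007,0],[0.046,0,0,-0.007,0],[0.046,0,0,-0.006,0],[0.046,0,0,0,0]]'; python3 s.py
cat > look.py <<'E'
import sys
from h import *
o,R=state();g=np.array(o["eef_pos"])
p,d=bot.read_camera("side");X=cloud("side",d,np.ones(d.shape,bool));L=((X-g)@R)*1000;L[:,2]=X[:,2]*1000
L=L[(abs(L[:,1])<19)&(L[:,0]>-180)&(L[:,0]<90)&(L[:,2]>6)&(L[:,2]<110)]
for k in range(-180,90,10):
    q=L[(L[:,0]>=k)&(L[:,0]<k+10)]
    if len(q)>5:print(k,len(q),np.percentile(q[:,2],[5,50,95]).round(1))
cv2.imwrite(f"pics/{sys.argv[1]}.png",cv2.resize(p[170:290,250:400],None,fx=4,fy=4))
E
python3 look.py side10
```

```text
t: 28.73
eef_pos: [0.4976, 0.0955, 0.2415]
tool_rot: [0.0, 0.78, 0.625, 0.001]
contact_force: [-0.9, -0.1, -0.6]
gripper_width: 0.595
grasp_force: 31.9
t 28.73 p [0.4976 0.0955 0.2415] xang 77.41 z [ 0.002  0.001 -1.   ] F [-0.9 -0.1 -0.6] g 0.595 31.9
-40 7 [36.4 84.6 85.4]
-30 54 [16.4 86.  88. ]
-20 82 [16.6 85.1 88.1]
-10 101 [16.8 83.6 87.8]
0 100 [17.4 84.3 87.6]
10 96 [18.  84.8 87.9]
20 63 [79.2 86.2 87.3]
30 184 [ 9.4 31.4 86.5]
40 26 [ 7.1 25.4 41.5]
```

View pics/side10.png

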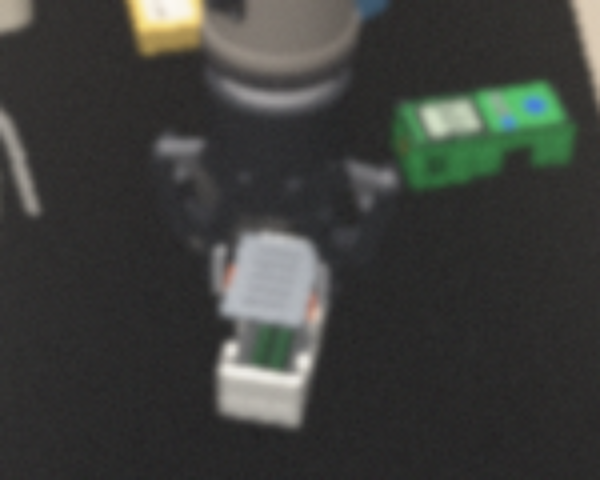

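The cover is out, flat in the grip, and the logger hasn't moved. I carry it 86 mm past the logger's lower end and lower it.

```bash
python3 -m pendant '[[0.046,0.01,0,0,0],[0.046,0.018,0,0,0],[0.046,0.02,0,0,0],[0.046,0.02,0,0,0],[0.046,0.012,0,0,0],[0.046,0.006,0,0.006,0],[0.046,0,0,0.014,0],[0.046,0,0,0.014,0],[0.046,0,0,0.014,0],[0.046,0,0,0.01,0],[0.046,0,0,0.002,0],[0.046,0,0,0,0]]'; python3 look.py side11; python3 s.py
```

```text
t: 29.78
eef_pos: [0.5156, 0.1788, 0.1793]
tool_rot: [-0.0, 0.781, 0.625, -0.001]
contact_force: [0.1, 0.7, -0.1]
gripper_width: 0.599
grasp_force: 31.9
-50 8 [ 6.5  7.5 10. ]
-30 42 [22.2 24.4 26.5]
-20 62 [22.4 24.1 25.8]
-10 63 [21.4 23.9 25.8]
0 106 [ 22.3  25.9 100.2]
10 127 [ 22.8  26.5 108.8]
20 66 [21.5 24.  25.9]
30 32 [20.3 23.4 25.8]
t 29.83 p [0.5159 0.1789 0.18  ] xang 77.37 z [-0. -0. -1.] F [ 0.1 -0.7 -0.7] g 0.595 31.9
```

```bash
python3 -m pendant '[[0.046,0,0,0.001,0],[0.046,0,0,0.001,0],[0.046,0,0,0,0]]'; python3 -m pendant '[[0.046,0,0,0.0008,0],[0.046,0,0,0,0]]'; python3 look.py side12
```

```text
t: 30.08
eef_pos: [0.5161, 0.1794, 0.1785]
tool_rot: [0.0, 0.78, 0.625, 0.0]
contact_force: [0.4, 0.5, -0.5]
gripper_width: 0.599
grasp_force: 31.9
t: 30.25
eef_pos: [0.5159, 0.1794, 0.1775]
tool_rot: [-0.0, 0.78, 0.625, 0.0]
contact_force: [0.5, 0.0, -0.0]
gripper_width: 0.601
grasp_force: 31.9
-30 47 [20.  22.2 24.2]
-20 57 [19.8 22.  23.9]
-10 63 [20.1 22.5 24. ]
0 110 [20.7 24.5 99.5]
10 135 [ 20.6  24.3 108.9]
20 61 [20.2 21.6 24.1]
30 35 [18.2 21.6 23.8]
```

```bash
python3 -m pendant '[[0.046,0,0,0.0008,0],[0.046,0,0,0,0]]'; python3 -m pendant '[[0.046,0,0,0.0005,0],[0.046,0,0,0,0]]'; python3 s.py
```

```text
t: 30.47
eef_pos: [0.5161, 0.1793, 0.1773]
tool_rot: [-0.0, 0.78, 0.625, 0.0]
contact_force: [-2.5, -1.4, 9.7]
gripper_width: 0.597
grasp_force: 32.5
t: 30.63
eef_pos: [0.5162, 0.1792, 0.1772]
tool_rot: [-0.0, 0.78, 0.625, 0.0]
contact_force: [-3.9, -0.7, 13.8]
gripper_width: 0.597
grasp_force: 33.3
t 30.63 p [0.5162 0.1792 0.1772] xang 77.39 z [ 0.     0.001 -1.   ] F [-3.9 -0.7 13.8] g 0.597 33.3
```

It is in contact with the bench. I ease off, open gently, and withdraw.

```bash
python3 -m pendant '[[0.046,0,0,-0.001,0],[0.05,0,0,0,0],[0.054,0,0,0,0],[0.058,0,0,0,0],[0.062,0,0,0,0],[0.068,0,0,0,0],[0.085,0,0,0,0],[0.085,0,0,0,0],[0.085,0,0,0,0],[0.085,0,0,0,0]]'; python3 -m pendant '[[0.085,0,0,-0.01,0],[0.085,0,0,-0.02,0],[0.085,0,0,-0.03,0],[0.085,0,0,-0.03,0],[0.085,0,0,-0.03,0],[0.085,0.02,0,-0.02,0],[0.085,0.03,0,0,0],[0.085,0.03,0,0,0],[0.085,0.03,0,0,0],[0.085,0.03,0,0,0],[0.085,0,0,0,0]]'; python3 s.py
python3 - <<'E'
from h import *
p,d=bot.read_camera("top");q,e=bot.read_camera("side")
for c,P,D in(("top",p,d),("side",q,e)):
    X=cloud(c,D,np.ones(D.shape,bool));a=np.array([.218,.976,0]);b=np.array([-.976,.218,0])
    u=X@a*1000;w=X@b*1000;w0=(np.array([.4952,.0953,0])@b)*1000
    k=(abs(w-w0)<20)&(X[:,2]>.008)&(X[:,2]<.06)&(u>60)&(u<330);
    print(c,w0.round(1),[(s,np.median(X[k&(u>=s)&(u<s+10),2]*1000).round()) for s in range(60,330,10) if (k&(u>=s)&(u<s+10)).sum()>6])
h=np.vstack([cv2.resize(p[120:240,150:330],(660,440)),])
cv2.imwrite("pics/fin.png",np.vstack([cv2.resize(p[150:230,230:320],(400,300)),cv2.resize(q[210:300,270:390],(400,300))]))
E
```

```text
t: 31.47
eef_pos: [0.5159, 0.1793, 0.1769]
tool_rot: [-0.0, 0.78, 0.625, -0.0]
contact_force: [-0.4, -0.4, 0.8]
gripper_width: 0.997
grasp_force: 0.0
t: 32.38
eef_pos: [0.5458, 0.3233, 0.3175]
tool_rot: [-0.001, 0.778, 0.628, 0.002]
contact_force: [0.2, 1.3, -1.0]
gripper_width: 0.996
grasp_force: 0.0
t 32.38 p [0.5458 0.3233 0.3175] xang 77.87 z [ 0.001  0.004 -1.   ] F [ 0.2  1.3 -1. ] g 0.996 0.0
top -462.5 [(120, np.float64(35.0)), (130, np.float64(39.0)), (140, np.float64(38.0)), (150, np.float64(38.0)), (160, np.float64(37.0)), (170, np.float64(16.0)), (180, np.float64(21.0)), (190, np.float64(19.0)), (200, np.float64(20.0)), (210, np.float64(19.0)), (220, np.float64(17.0)), (230, np.float64(24.0)), (240, np.float64(39.0)), (250, np.float64(19.0)), (260, np.float64(19.0)), (270, np.float64(19.0)), (280, np.float64(19.0)), (290, np.float64(21.0)), (300, np.float64(19.0)), (310, np.float64(20.0)), (320, np.float64(20.0))]
side -462.5 [(120, np.float64(41.0)), (130, np.float64(42.0)), (140, np.float64(41.0)), (150, np.float64(41.0)), (160, np.float64(34.0)), (170, np.float64(18.0)), (180, np.float64(26.0)), (190, np.float64(25.0)), (200, np.float64(25.0)), (210, np.float64(26.0)), (220, np.float64(28.0)), (230, np.float64(41.0)), (240, np.float64(33.0)), (300, np.float64(21.0)), (310, np.float64(22.0)), (320, np.float64(21.0))]
```

View pics/fin.png

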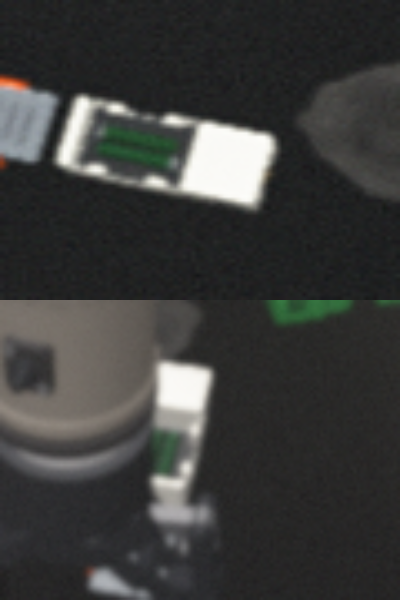

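The top view shows the open logger on its display, clear of the stain. The cover lies flat beside its lower end at about 20 mm height, roughly 10 mm away, and the gripper is well clear. Handing in.

```bash
python3 -c "
from station import bot
print(bot.hand_in())"
```

```text
the job is handed in; nothing more can be done
None
```

Handed in after about 32 s: the logger lies on its display and the cover lies flat, tabs down, about 10 mm from its lower end, but on a first tipping attempt my grip slipped and one raised end fell back about 30 mm, which may count as a drop.

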